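# Key the interlock, then hold the inspection flap at the pointer

## Task

Take the flat-bladed interlock key out of its holder and push it fully home into the slot of the switch on the side of the open-topped module; only then lift the module's hinged inspection flap by its pull tab until it stands at the same angle as the pointer arm beside it. Finish while still holding the flap still at that angle, without letting go: it falls shut by itself. Leave the key in the switch, and do not disturb the pointer arm or the round-headed plug gauge in the other holder.

Things in the scene. Friction and masses are not known exactly. Their poses are not given: they have to be found in the camera images.
- key: Loose interlock key, 120 g. Flat steel blade pointing down, 5 thick (key x), 24 wide (y), 36 long, under a flat rectangular grey head 16 thick (x), 36 wide (y), 45 tall (all mm). Origin: centre of the blade's lower end, z up; the head's underside (shoulder) is at z = 36 mm. Starts upright in a fixed black holder block 50 x 60 mm, 50 high, shoulder on the block's top.
- key_head (a point): Point in the key's head to pinch across its 16 mm: at (0, 0, 63) mm of the key's frame, 27 mm above the shoulder and 18 mm below the head's top. Axes as the key's.
- plug: Plug gauge, not to be used: round pin (10 mm) under a round grey head 28 mm in diameter, 45 mm tall, upright in a second black holder of the same size. Origin: lower end of the pin, z up. The two holders may change places.
- slot (a point): Centre of the slot's mouth in the top of the grey interlock switch (50 x 60 mm block, top 110 mm above the table), on the lower step at the module's right side as the robot sees it. Slot 8 mm (x) by 28 mm (y), 40 mm deep, vertical, mouth chamfered 2 mm. Axes: x towards the module's hinge side (away from the robot within 20 degrees), y left, z up. When home, the key's shoulder rests on this face.
- flap: Flap over the open-topped white module (rim 90 mm high): aluminium frame 205 mm long, 170 wide, 6 thick, clear pane, 0.45 kg. Origin: on the hinge axis, middle of its far edge, 94 mm above the table. x from free edge to hinge, y along the hinge, z its outer normal, vertical when shut (the start). Opens about +y, free edge rising, up to 1.4 rad; turns freely, falls shut when let go.
- flap_grip (a point): Grip point on the flap's steel pull tab, at (-235, 0, 0) mm of the flap's frame. Tab 16 mm wide (y), 10 thick (z), standing out 50 mm from the middle of the free edge; its end is 255 mm from the hinge, 45 mm beyond the module's front wall. Pinched from above across its 16 mm it turns between the pads as the flap swings, so the tool can stay pointing down. Axes as the flap's.
- pointer: Dark steel pointer arm, 170 mm long, 12 x 16 mm, on the outer face of a round aluminium disc (130 mm across) at the module's left side; it marks the wanted angle, 0.6 to 1.05 rad above level towards the robot. Same origin and hinge axis as the flap, and its axes are parallel to the flap's when the flap stands at the marked angle. A stiff joint keeps it there.
- pointer_tip (a point): Free end of the pointer arm: 170 mm from the hinge axis, at (-170, 111, 0) mm of the pointer's frame.
Things that resemble listed ones, but are neither listed nor needed, are in the scene too. What is shaped like the key but green is not meant.

How it is judged:
By the outcome, as a careful person would: the job done as asked, in the order asked, and still so for the second after the job is handed in, while the arm keeps its last pose, push and grip.
It also fails if it takes over 53 s, if anything falls off the work surface, if the arm or the gripper's body presses on something with over 40 N, if the wrist force passes 120 N, or if a joint passes its speed limit or range.

## Robot

A 6-joint arm with a two-finger parallel gripper is mounted at the origin on the work surface. World frame = base frame: x ahead of the robot, y to its left, z up, the work surface at z = 0. Lengths are in m, angles in rad, forces in N, time in s.
With the tool pointing down it reaches from about 0.35 to 0.85 m from the base axis. Payload 8.1 kg.
Tool frame: the origin (TCP) lies on the mounting face of the last link; the fingertips stand 186 mm ahead of it and the grasp point (between the pads) lies 167 mm ahead of it; z points along the fingers, y is the line along which they close (so a half turn about z gives the same grasp; the last joint's range is limited). The gripper opens to 93 mm and grips with 3 to 60 N. Pads are 15 mm wide; open, the fingers measure 128 mm over their backs; the gripper's body (75 mm by 188 mm) begins 65 mm behind the grasp point.
Start: joints at [-1.419, 0.13, 1.488, -0, 1.523, -0.085], TCP at [0.141, -0.583, 0.405] pointing down, gripper open.
Joint ranges: [-2.96, 2.96], [-0.89, 2.26], [0.02, 2.5], [-1.34, 4.48], [0, 2.73], [-2.66, 2.66]. Speed limits (rad/s): [2.39, 2.39, 2.79, 3.14, 3.14, 3.14].

## Interface

Orientations are given as a rotation vector (axis times angle).
In Python, from plant import * gives the robot as it stands. The module is installed in compiled form; this text tells all that it offers.
- The arm moves only by the tool arm_command, never from a script. Its argument "increments" is a list of rows, each a list of 6 numbers: the shift along the tool's x, y, z in units of 0.2 m (1.0 is 0.2 m), then the turn, a rotation vector about the tool's x, y, z in units of pi rad (1.0 is pi rad). A call has exactly 5 rows; each row is the pose to reach, as a shift and turn from the pose commanded when the call began, along the tool's axes at that moment, turning the shorter way round; what a row does not reach only later rows make up. A row lasts 1/8 s, in which the tool goes at most 62.5 mm and 10.7 degrees, less where a joint would pass 70% of its speed; a pose out of reach is approached as far as the arm can. A call with a number of a shift or a turn outside -1 to 1 is refused whole. A call with a gripper value outside its range is refused whole. "fingers" is the closure, from -1 (fully open) to 1 (shut), set as the call begins (left out, the last holds). The fingers move at their own pace and stop on an object; "force" is the grip in N (left out, the last holds). Time passes only in rows, so rows that repeat a pose let the fingers close, or fill a call up. It gives the time, the measured TCP pose, the force, the opening and the grip force at its end, in the units of the state.
- read_state(): the state, without advancing time (a new reading comes with each control period).
- read_camera(name): name is "scene" or "top"; returns a dict with "image" (384x512x3 uint8, red, green, blue), "fx", "fy", "cx", "cy" (pixels), "T" (4x4, takes a point from camera to world coordinates). Camera axes: x right, y down, z forward; pixel columns grow to the right and rows downward; lengths in m; the calibration is good to about 2 mm. A picture is of the moment at which its call begins. There is no depth.
- close_job(): hands the job in; it is judged then, once.
The state is a dict: "t": time; "q": joint angles; "dq": joint speeds; "joint_torque": joint torques, N m; "tool_pos": TCP position; "orientation": TCP orientation; "force": force on the tool from outside, world axes, zero at the start; "wrist_torque": the same for the moment, N m; "opening": finger opening in m; "gripper_force": force on a finger pad.
Only numpy, scipy, OpenCV 4.12 (cv2) and the standard library are available. Lean on these libraries where they do the work, as an engineer would, in place of code of your own. Each camera call takes 0.05 s, during which the arm holds its last target. There are 200 camera calls.

## Working session

There is one attempt and no reset: what is moved stays moved. The work goes in short steps, Python scripts to look and compute and a tool call to move; the robot and the scene stay as the last step left them, time stands still between calls to the robot, and variables do not carry over. Pictures are saved under pics/ and viewed, at most 10 in all, crops included, and the job is handed in when it is done.

Besides the shell and the picture viewer there is one more tool, called after "Call:" by a JSON object that holds its "fn" and its "kwargs". arm_command: Moves the arm, as the interface text tells. Shifts and turns lie within -1 to 1; 1 stands for 0.2 m of shift or pi rad of turn. Its arguments: {"type":"object","properties":{"increments":{"type":"array","items":{"type":"array","items":{"type":"number","minimum":-1,"maximum":1}}},"fingers":{"type":"number"},"force":{"type":"number"}},"required":["increments"]}

```bash
mkdir -p pics
cat > h.py <<'E'
from plant import *
import numpy as np, cv2
from scipy.spatial.transform import Rotation as R
def ray(c,u,v):
    d=np.array([(u-c['cx'])/c['fx'],(v-c['cy'])/c['fy'],1]); T=np.array(c['T']); return T[:3,3],T[:3,:3]@d
def atz(c,u,v,z):
    o,d=ray(c,u,v); return o+d*(z-o[2])/d[2]
def proj(c,p):
    T=np.linalg.inv(np.array(c['T'])); q=T[:3,:3]@np.asarray(p)+T[:3,3]; return np.array([c['fx']*q[0]/q[2]+c['cx'],c['fy']*q[1]/q[2]+c['cy']])
def save(c,n,box=None,s=1):
    im=c['image'][:,:,::-1]
    if box: im=im[box[1]:box[3],box[0]:box[2]]
    cv2.imwrite('pics/'+n,cv2.resize(im,None,fx=s,fy=s,interpolation=cv2.INTER_CUBIC))
E
python3 - <<'E'
from h import *
import pickle
for n in('scene','top'):
    c=read_camera(n); save(c,n+'0.png',None,1.5); pickle.dump(c,open(n+'0.pkl','wb')); print(n,c['fx'],c['cx'],c['cy'],np.round(c['T'],3).tolist())
print(read_state())
E
```

```text
scene 400.00702093122663 263.0289297176696 192.32100894529776 [[0.254, 0.667, -0.7, 1.209], [0.967, -0.178, 0.181, -0.19], [-0.004, -0.723, -0.69, 0.727], [0.0, 0.0, 0.0, 1.0]]
top 357.0092666655176 260.18024175656313 188.3791019720527 [[0.061, -0.975, 0.216, 0.358], [-0.998, -0.06, 0.01, -0.044], [0.003, -0.216, -0.976, 1.08], [0.0, 0.0, 0.0, 1.0]]
{'t': 0.1, 'q': array([-1.41940792e+00,  1.31091157e-01,  1.48916473e+00,  1.82221106e-05,
        1.52301745e+00, -8.53812711e-02]), 'dq': array([-0.00109767, -0.00222926, -0.00167884,  0.00043611,  0.00093169,
       -0.00056061]), 'joint_torque': array([ 1.81809087e-04, -5.61342216e+01, -4.93097806e+01,  7.68600265e-02,
        2.91713630e-02, -4.90046659e-05]), 'tool_pos': array([ 0.14074291, -0.58304642,  0.40379191]), 'orientation': array([-3.11793525e+00, -3.70848970e-01,  5.85085799e-05]), 'force': array([-0.41478453,  0.49824324, -0.1943232 ]), 'wrist_torque': array([ 0.0429414 , -0.03440109,  0.01116472]), 'gripper_force': 0.0, 'opening': 0.0926888390891316}
```

View pics/scene0.png

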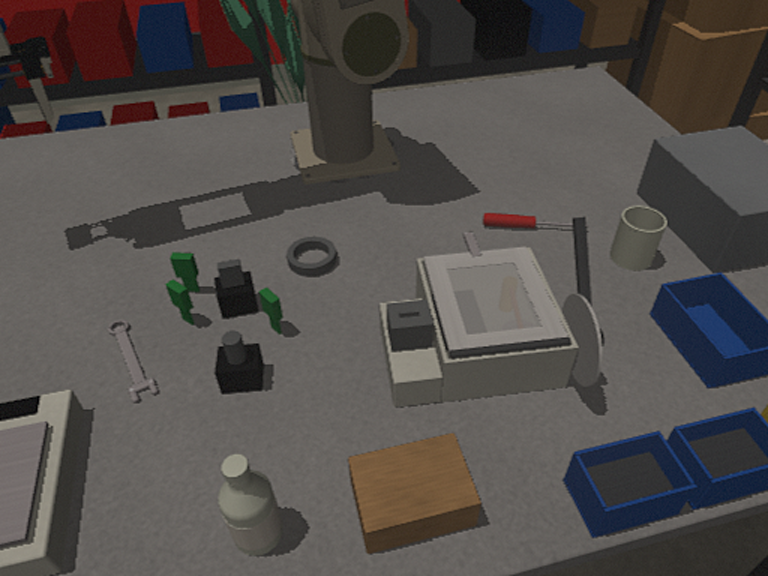

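View pics/top0.png

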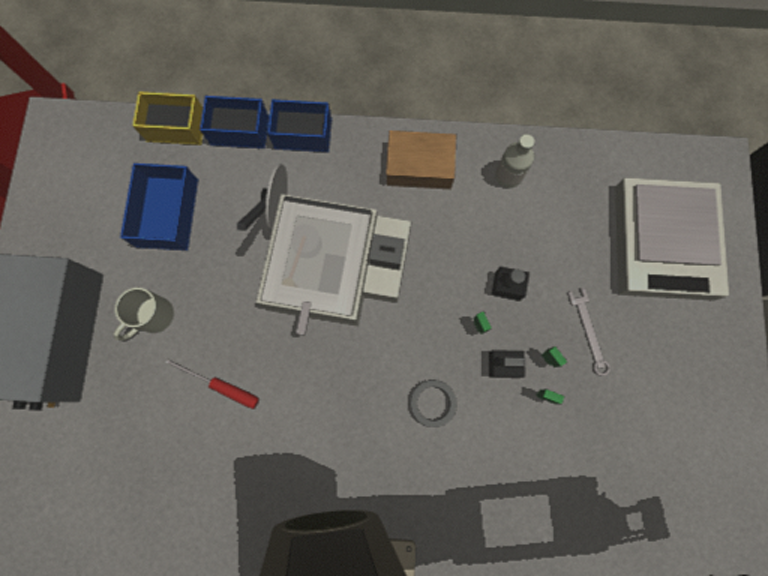

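Scene view (1.5x pixels): candidates for the key are the grey flat head in the black holder (230,275 scene; 508,362 top), the round-headed plug (233,348; 516,278) and three green lookalikes (185,270), (180,298), (270,305). I choose the grey flat head. The module is at (490,310), the switch at (410,325), the pointer at (582,255) and the tab at (472,243).

Run:
```python
from h import *
import pickle
s=pickle.load(open('scene0.pkl','rb'));t=pickle.load(open('top0.pkl','rb'))
def cr(c,x,y,w,h,k): 
    im=c['image'][y:y+h,x:x+w,::-1]; return cv2.resize(im,None,fx=k,fy=k,interpolation=cv2.INTER_CUBIC)
a=np.hstack([cr(s,105,160,100,75,4),cr(t,305,205,100,75,4)])
b=np.hstack([cr(s,250,135,160,120,2.5),cr(t,150,105,160,120,2.5)])
cv2.imwrite('pics/m.png',np.vstack([a,b]))
```

```text
(no output)
```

View pics/m.png

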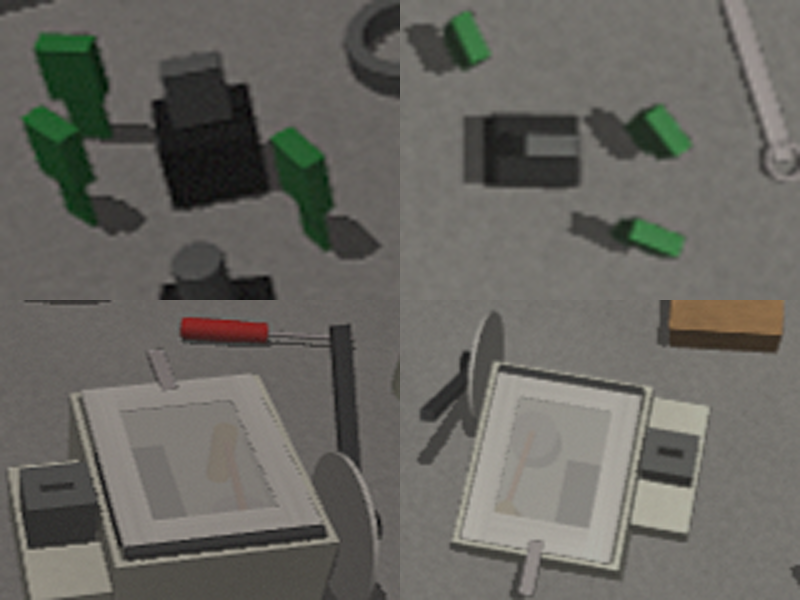

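Run:
```python
from h import *
import pickle
s=pickle.load(open('scene0.pkl','rb'));t=pickle.load(open('top0.pkl','rb'))
S1=lambda x,y:(105+x/4,160+y/4); T1=lambda x,y:(305+(x-400)/4,205+y/4)
S2=lambda x,y:(250+x/2.5,135+(y-300)/2.5); T2=lambda x,y:(150+(x-400)/2.5,105+(y-300)/2.5)
f=lambda n,c,p,z:print(n,np.round(atz(c,*p,z)*1000,1)[:2])
def tri(a,b):
    o1,d1=ray(s,*a);o2,d2=ray(t,*b); k=np.linalg.lstsq(np.c_[d1,-d2],o2-o1,rcond=None)[0]
    p,q=o1+k[0]*d1,o2+k[1]*d2; return np.round((p+q)/2*1000,1),round(np.linalg.norm(p-q)*1000,1)
print('key',tri(S1(192,66),T1(552.5,146)))
for p in[(527,135),(578,135),(578,158),(527,158)]:f('keyT',t,T1(*p),.095)
for p in[(160,62),(220,52),(223,68),(165,80)]:f('keyS',s,S1(*p),.095)
for p in[(490,115),(580,115),(580,187),(490,187)]:f('holdT',t,T1(*p),.05)
print('slot',tri(S2(57,487),T2(670,452)))
f('slotT',t,T2(670,452),.11);f('slotS',s,S2(57,487),.11)
for p in[(648,428),(699,435),(693,487),(640,478)]:f('swT',t,T2(*p),.11)
for p in[(22,471),(90,461),(96,502),(30,512)]:f('swS',s,S2(*p),.11)
for p in[(495,363),(652,387),(622,570),(455,543)]:f('rimT',t,T2(*p),.09)
for p in[(70,396),(262,375),(338,540),(112,565)]:f('rimS',s,S2(*p),.09)
f('tabT',t,T2(528,596),.096);f('tabS',s,S2(155,350),.096)
f('tabbaseT',t,T2(536,543),.097);f('tabbaseS',s,S2(172,387),.097)
print('tip',tri(S2(341,327),T2(427,413)))
```

```text
key (array([ 441.4, -267.5,   91. ]), np.float64(5.7))
keyT [ 447.3 -252. ]
keyT [ 449.5 -286.9]
keyT [ 433.8 -287. ]
keyT [ 431.7 -252.2]
keyS [ 438.6 -282.6]
keyS [ 438.6 -247.1]
keyS [ 453.9 -246.4]
keyS [ 455.8 -280.5]
holdT [ 464.1 -234.7]
holdT [ 468.  -299.3]
holdT [ 416.9 -299.7]
holdT [ 413.  -235.7]
slot (array([638.3, -22.4, 107.3]), np.float64(2.8))
slotT [637.2 -23.8]
slotS [641.  -21.7]
swT [663.9   2.9]
swT [659.2 -55.4]
swT [598.2 -52. ]
swT [604.9   8. ]
swS [614.6 -45.8]
swS [618.   14.8]
swS [666.2   5.2]
swS [662.9 -51.3]
rimT [739.  189.2]
rimT [720.6   2.6]
rimT [502.7  21.8]
rimT [521.8 211.7]
rimS [508.2  29.1]
rimS [526.9 221.9]
rimS [742.2 194. ]
rimS [719.1   3.2]
tabT [466.6 122.9]
tabS [468.9 130. ]
tabbaseT [526.2 119.5]
tabbaseS [528.7 125.8]
tip (array([630.6, 221.8, 224.3]), np.float64(3.1))
```

```bash
cat >> h.py <<'E'
def go(p,yaw,tilt=0,pos=None,ori=None):
    """p grasp point m, yaw deg of tool y, tilt rad: fingers lean away from robot about tool y axis"""
    st=read_state(); P=np.array(st['tool_pos'] if pos is None else pos); A=R.from_rotvec(st['orientation'] if ori is None else ori)
    a=np.deg2rad(yaw); y=np.array([np.cos(a),np.sin(a),0]); z=np.array([0,0,-1.]); x=np.cross(y,z)
    B=R.from_matrix(np.c_[x,y,z]); B=R.from_rotvec(y*tilt)*B
    tcp=np.array(p)-B.apply([0,0,.167]); d=A.inv().apply(tcp-P)/.2; r=(A.inv()*B).as_rotvec()/np.pi
    print('inc',np.round(np.r_[d,r],4).tolist(),'grasp now',np.round(P+A.apply([0,0,.167]),4),'tcp goal',np.round(tcp,4),'yaw now',np.round(np.rad2deg(np.arctan2(*A.apply([0,1,0])[[1,0]])),2))
    return tcp,B.as_rotvec()
E
python3 -c "
from h import *
go([.4435,-.267,.16],2)"
```

```text
inc [1.8422, -1.1804, 0.3862, -0.0004, -0.0004, -0.4357] grasp now [ 0.1407 -0.5828  0.2368] tcp goal [ 0.4435 -0.267   0.327 ] yaw now -76.43
```

Call:
{"fn": "arm_command", "kwargs": {"increments": [[0.31,-0.2,0.05,0,0,-0.05],[0.62,-0.4,0.1,0,0,-0.11],[0.92,-0.59,0.1,0,0,-0.17],[0.92,-0.59,0.1,0,0,-0.218],[0.92,-0.59,0.1,0,0,-0.218]], "fingers": 0.1, "force": 30}}

```text
t: 0.72
tool_pos: [0.2933, -0.4237, 0.3843]
orientation: [-2.81, -1.403, -0.0]
force: [0.7, 0.0, 0.3]
opening: 0.0474
gripper_force: 0.0
```

```bash
python3 -c "
from h import *
go([.4435,-.267,.16],2)"
```

```text
inc [1.0774, 0.1291, 0.2872, -0.0001, -0.0002, -0.2164] grasp now [ 0.2933 -0.4236  0.2173] tcp goal [ 0.4435 -0.267   0.327 ] yaw now -36.95
```

Call:
{"fn": "arm_command", "kwargs": {"increments": [[0.3,0.03,0.0,0,0,-0.05],[0.6,0.06,0.05,0,0,-0.1],[0.9,0.1,0.1,0,0,-0.16],[1.0,0.129,0.15,0,0,-0.2164],[1.0,0.129,0.15,0,0,-0.2164]]}}

```text
t: 1.35
tool_pos: [0.4337, -0.2813, 0.3536]
orientation: [-2.186, -2.254, 0.001]
force: [-0.3, -0.7, -1.0]
opening: 0.0418
gripper_force: 0.0
```

Run:
```python
from h import *
go([.4435,-.267,.16],2)
s=read_camera('scene');t=read_camera('top')
k=cv2.resize
A=s['image'][110:230,90:250,::-1];B=t['image'][185:275,290:410,::-1]
cv2.imwrite('pics/h1.png',np.hstack([k(A,(400,300),interpolation=2),k(B,(400,300),interpolation=2)]))
```

```text
inc [0.0699, 0.0516, 0.1328, -0.0006, -0.0004, -0.0014] grasp now [ 0.4334 -0.2811  0.1866] tcp goal [ 0.4435 -0.267   0.327 ] yaw now 1.75
```

View pics/h1.png

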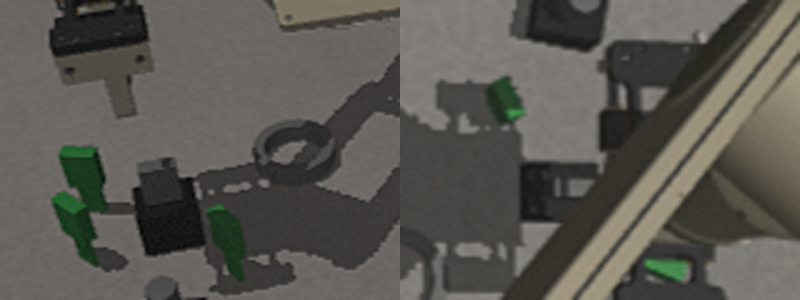

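Run:
```python
from h import *
import pickle
s=pickle.load(open('scene0.pkl','rb'))
for dx in(.021,.038): print(proj(s,[.4334+dx,-.2811,.1676]), proj(s,[.4334+dx,-.2811,.25]))
print(atz(s,140,156.8,.1676), 'key top', proj(s,[.4435,-.267,.095]),proj(s,[.4467,-.264,.095]),proj(s,[.4406,-.2695,.095]))
```

```text
[139.27967216 155.5437071 ] [130.75185312 124.69541336]
[139.56966562 160.17103999] [130.93927096 129.19734669]
[ 0.45943283 -0.27971185  0.1676    ] key top [151.72656791 175.70190861] [153.08332567 176.34151899] [150.59400028 175.10865868]
```

Call:
{"fn": "arm_command", "kwargs": {"increments": [[0.078,0.057,0.0,0,0,0],[0.078,0.057,0.1,0,0,0],[0.078,0.057,0.25,0,0,0],[0.078,0.057,0.4,0,0,0],[0.078,0.057,0.54,0,0,0]]}}

```text
t: 2.08
tool_pos: [0.4442, -0.266, 0.2463]
orientation: [2.191, 2.251, 0.0]
force: [0.8, 0.2, 0.4]
opening: 0.0414
gripper_force: 0.0
```

Call:
{"fn": "arm_command", "kwargs": {"increments": [[0,0,0,0,0,0],[0,0,0,0,0,0],[0,0,0,0,0,0],[0,0,0,0,0,0],[0,0,0,0,0,0]], "fingers": 0.9, "force": 10}}

```text
t: 2.7
tool_pos: [0.4449, -0.2662, 0.2485]
orientation: [2.185, 2.253, 0.0]
force: [-0.8, 1.2, 6.8]
opening: 0.016
gripper_force: 10.0
```

Run:
```python
from h import *
go([.4445,-.2655,.077],2)
st=read_state();print(st['force'],st['wrist_torque'],st['opening'],st['gripper_force'])
```

```text
inc [0.0038, -0.002, 0.0227, 0.0007, 0.0006, -0.0014] grasp now [ 0.4453 -0.2666  0.0815] tcp goal [ 0.4445 -0.2655  0.244 ] yaw now 1.75
[-0.80937905  1.20878294  6.75344111] [-0.01390598  0.21109219 -0.02185235] 0.016026082965487517 10.000130832195282
```

Call:
{"fn": "arm_command", "kwargs": {"increments": [[0,0,0,0,0,0],[0,0,-0.05,0,0,0],[0,0,-0.25,0,0,0],[0,0,-0.5,0,0,0],[0,0,-0.75,0,0,0]], "force": 45}}

```text
t: 3.32
tool_pos: [0.444, -0.2655, 0.3987]
orientation: [-2.187, -2.255, -0.0]
force: [0.8, -1.2, -1.7]
opening: 0.0156
gripper_force: 45.0
```

Run:
```python
from h import *
go([.637,-.022,.23],-6)
st=read_state();print(st['q'],st['force'],st['wrist_torque'],st['opening'],st['gripper_force'])
```

```text
inc [1.1872, 1.0016, 0.0086, 0.0, -0.0, 0.0431] grasp now [ 0.4441 -0.2654  0.2317] tcp goal [ 0.637 -0.022  0.397] yaw now 1.76
[-6.37979903e-01 -9.15259168e-02  1.72403464e+00  1.00680812e-04
  1.50912281e+00 -6.68617081e-01] [ 0.80129439 -1.21540907 -1.70806606] [-0.05652362 -0.0732365   0.0383266 ] 0.01560576736124519 44.99941349029541
```

Call:
{"fn": "arm_command", "kwargs": {"increments": [[0.2,0.17,0,0,0,0.007],[0.4,0.34,0,0,0,0.015],[0.6,0.51,0,0,0,0.022],[0.8,0.67,0,0,0,0.03],[1.0,0.84,0,0,0,0.036]]}}

```text
t: 3.95
tool_pos: [0.6068, -0.0591, 0.3974]
orientation: [2.312, 2.127, 0.0]
force: [0.7, -0.8, -0.9]
opening: 0.0156
gripper_force: 45.0
```

Call:
{"fn": "arm_command", "kwargs": {"increments": [[0.18,0.17,0,0,0,0.007],[0.18,0.17,0,0,0,0.007],[0.18,0.17,0,0,0,0.007],[0.18,0.17,0,0,0,0.007],[0.18,0.17,0,0,0,0.007]]}}

```text
t: 4.58
tool_pos: [0.6425, -0.0285, 0.3973]
orientation: [2.335, 2.101, 0.001]
force: [0.3, 0.8, -1.3]
opening: 0.0157
gripper_force: 45.0
```

Run:
```python
from h import *
go([.637,-.022,.20],-6)
s=read_camera('scene');t=read_camera('top')
import pickle;pickle.dump((s,t),open('h2.pkl','wb'))
k=cv2.resize
A=s['image'][130:250,220:300,::-1];B=t['image'][120:210,215:305,::-1]
cv2.imwrite('pics/h2.png',np.hstack([k(A,(400,600),interpolation=2),k(B,(400,600) if 0 else (400,400),interpolation=2) if 0 else np.vstack([k(B,(400,400),interpolation=2),np.zeros((200,400,3),np.uint8)])]))
```

```text
inc [0.0294, -0.0308, 0.1515, 0.0002, 0.0, -0.0003] grasp now [ 0.6426 -0.0285  0.2303] tcp goal [ 0.637 -0.022  0.367] yaw now -6.05
```

View pics/h2.png

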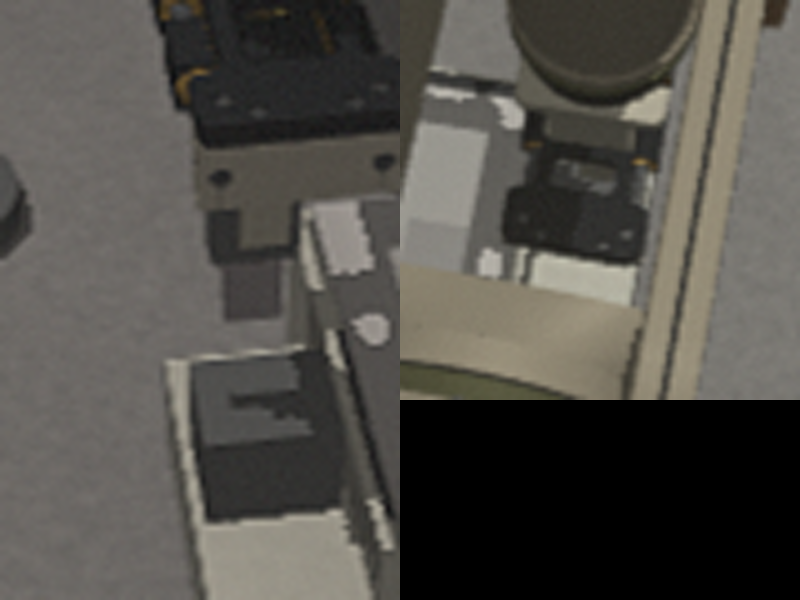

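Run:
```python
from h import *
import pickle
s,t=pickle.load(open('h2.pkl','rb'))
st=read_state();A=R.from_rotvec(st['orientation']);g=st['tool_pos']+A.apply([0,0,.167]);print(g)
ax=A.apply([0,1,0]);ay=np.array([-ax[1],ax[0],0])
P=lambda x,y,z:np.round(proj(s,g+ax*x+ay*y+[0,0,z-.0315-.036]),2)
print('blade bottom front L,R',P(.0025,-.012,0),P(.0025,.012,0),'shoulder front',P(.008,-.018,.036),P(.008,.018,.036), P(0,0,0))
for p in[(265.4,194.2),(275.8,193.6)]: print(atz(s,*p,g[2]-.0675))
# slot darkness in first images
s0=pickle.load(open('scene0.pkl','rb'));t0=pickle.load(open('top0.pkl','rb'))
for c,u,v in((s0,272.8,209.8),(t0,258,165.8)):
    w=c['image'][int(v)-7:int(v)+8,int(u)-11:int(u)+12].sum(2)/3; 
    print(int(u)-11,int(v)-7);print(w.astype(int))
```

```text
[ 0.6427048  -0.02825641  0.23014644]
blade bottom front L,R [264.64 194.57] [276.29 193.3 ] shoulder front [262.03 183.59] [280.13 181.66] [270.27 193.09]
[ 0.64328914 -0.03869361  0.16264644]
[ 0.6470553  -0.01779692  0.16264644]
261 202
[[75 64 65 66 70 70 70 69 72 70 73 73 72 73 75 74 74 74 73 74 74 75 75]
 [73 73 73 74 73 73 74 73 73 72 74 75 75 75 77 74 76 75 77 75 75 76 75]
 [77 74 75 76 76 76 75 75 77 76 77 76 72 73 76 76 74 77 74 76 74 78 77]
 [75 74 74 74 75 75 73 75 75 73 74 75 76 76 75 76 76 78 76 75 74 76 73]
 [74 73 76 77 76 75 74 74 75 74 76 77 75 75 74 75 77 77 74 76 76 74 74]
 [75 75 73 75 74 74 74 77 76 78 73 75 72 73 75 75 78 75 73 75 74 76 75]
 [76 76 76 74 72 67 72 72 72 68 65 61 58 57 58 47 48 39 58 78 75 76 74]
 [76 74 75 74 69 51 49 44 45 42 43 45 43 44 40 45 45 43 62 74 75 76 75]
 [76 73 75 76 69 54 44 43 45 48 48 47 49 52 52 53 53 54 62 70 76 78 75]
 [73 76 74 76 73 62 52 54 59 66 64 63 68 72 77 80 79 77 78 78 77 73 75]
 [76 74 76 74 75 77 79 78 78 77 76 78 76 77 78 77 77 76 75 75 76 74 75]
 [77 74 77 76 74 73 77 78 75 76 74 76 75 74 75 75 75 77 77 75 76 77 
[... 984 characters left out ...]
 87  87  85  87 124]
 [ 79  88  90  87  88  78  64  56  49  48  45  46  42  42  46  49  73  88
   88  88  87 106 146]
 [ 86  89  88  89  89  87  81  84  78  71  69  59  59  56  52  54  74  89
   88  86  83 105 148]
 [ 87  89  89  89  88  88  89  90  89  89  90  87  86  82  76  73  81  89
   86  86  84 122 161]
 [ 86  88  88  88  87  90  91  88  88  88  89  89  88  91  90  89  89  89
   89  88  90 127 155]
 [ 90  88  90  90  89  86  86  89  86  88  88  88  88  89  89  88  88  87
   89  86  89 125 149]
 [ 89  90  91  91  90  89  90  90  91  87  91  88  88  88  88  89  89  90
   87  86 100 136 146]
 [ 78  87  87  87  89  89  89  90  91  90  90  91  90  91  89  89  89  88
   88  87 106 146 147]]
```

Run:
```python
from h import *
import pickle
s0=pickle.load(open('scene0.pkl','rb'));t0=pickle.load(open('top0.pkl','rb'))
for c,u0,v0,w,h,bg in((s0,263,206,20,8,75),(t0,250,162,16,8,88)):
    W=np.clip(bg-6-c['image'][v0:v0+h,u0:u0+w].mean(2),0,None)
    vv,uu=np.mgrid[v0:v0+h,u0:u0+w]; u=(W*uu).sum()/W.sum()+.5; v=(W*vv).sum()/W.sum()+.5
    M=cv2.moments(W.astype(np.float32)); print(u,v,atz(c,u,v,.11),atz(c,u-.5,v-.5,.11))
    # principal axis endpoints
    p=np.argwhere(W>15)[:,::-1]+[u0+.5,v0+.5]; q=np.array([atz(c,*x,.11)[:2] for x in p]); C=np.cov(q.T); w_,V=np.linalg.eigh(C); print('axis deg',np.rad2deg(np.arctan2(V[1,1],V[0,1])))
go([.640,-.0218,.19],-6)
```

```text
272.913808076422 209.82826747720364 [ 0.64109332 -0.02149429  0.11      ] [ 0.6393936  -0.02212452  0.11      ]
axis deg 81.24714558374136
258.22161401313735 165.9776352830779 [ 0.63671453 -0.02441639  0.11      ] [ 0.63809124 -0.0229165   0.11      ]
axis deg 83.69067573826985
inc [0.0307, -0.0166, 0.2007, 0.0001, 0.0, -0.0002] grasp now [ 0.6427 -0.0283  0.2301] tcp goal [ 0.64   -0.0218  0.357 ] yaw now -6.04
```

Run:
```python
from h import *
go([.6395,-.022,.185],-6.3)
```

```text
inc [0.0294, -0.0189, 0.2257, 0.0001, 0.0, 0.0015] grasp now [ 0.6427 -0.0283  0.2301] tcp goal [ 0.6395 -0.022   0.352 ] yaw now -6.04
```

Call:
{"fn": "arm_command", "kwargs": {"increments": [[0.0294,-0.0189,0.06,0,0,0.0015],[0.0294,-0.0189,0.12,0,0,0.0015],[0.0294,-0.0189,0.18,0,0,0.0015],[0.0294,-0.0189,0.2257,0,0,0.0015],[0.0294,-0.0189,0.2257,0,0,0.0015]]}}

```text
t: 5.3
tool_pos: [0.6395, -0.0213, 0.3501]
orientation: [-2.338, -2.096, 0.002]
force: [-0.3, -0.4, -1.1]
opening: 0.0159
gripper_force: 45.0
```

Call:
{"fn": "arm_command", "kwargs": {"increments": [[0,0,0.015,0,0,0],[0,0,0.03,0,0,0],[0,0,0.045,0,0,0],[0,0,0.055,0,0,0],[0,0,0.055,0,0,0]]}}

```text
t: 5.92
tool_pos: [0.6397, -0.0213, 0.3403]
orientation: [-2.339, -2.097, 0.0]
force: [-0.2, -0.5, -1.1]
opening: 0.0157
gripper_force: 45.0
```

Run:
```python
from h import *
go([.6395,-.022,.165],-6.3)
st=read_state();print(st['force'],st['wrist_torque'])
s=read_camera('scene');c=s['image'][150:230,235:315,::-1];cv2.imwrite('pics/h3.png',cv2.resize(c,(560,560),interpolation=2))
```

```text
inc [-0.0035, -0.0008, 0.0417, -0.0001, 0.0, 0.0003] grasp now [ 0.6397 -0.0213  0.1733] tcp goal [ 0.6395 -0.022   0.332 ] yaw now -6.25
[-0.17863744 -0.53207697 -1.05412962] [-0.01664735 -0.10732625 -0.01125323]
```

View pics/h3.png

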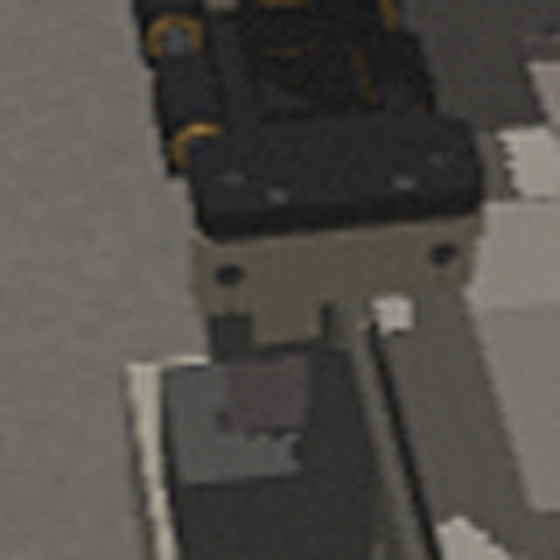

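Key blade bottom is at about (265,430) in the crop, over the slot; its tip is already below the switch face without force. Continue.

Call:
{"fn": "arm_command", "kwargs": {"increments": [[0,0,0.015,0,0,0],[0,0,0.03,0,0,0],[0,0,0.045,0,0,0],[0,0,0.06,0,0,0],[0,0,0.06,0,0,0]]}}

```text
t: 6.6
tool_pos: [0.6397, -0.0214, 0.3281]
orientation: [-2.339, -2.097, 0.001]
force: [0.6, 0.2, -0.7]
opening: 0.016
gripper_force: 45.0
```

Run:
```python
from h import *
go([.6395,-.022,.1415],-6.3)
st=read_state();print(st['force'],st['wrist_torque'])
```

```text
inc [-0.0033, -0.0004, 0.098, -0.0002, 0.0, 0.0002] grasp now [ 0.6395 -0.0213  0.1611] tcp goal [ 0.6395 -0.022   0.3085] yaw now -6.26
[ 0.61415222  0.15335473 -0.69747423] [-0.06048159 -0.09467438 -0.0177743 ]
```

No side forces; go on down.

Call:
{"fn": "arm_command", "kwargs": {"increments": [[0,0,0.02,0,0,0],[0,0,0.04,0,0,0],[0,0,0.06,0,0,0],[0,0,0.075,0,0,0],[0,0,0.085,0,0,0]]}}

```text
t: 7.22
tool_pos: [0.6398, -0.0213, 0.3113]
orientation: [-2.339, -2.097, 0.0]
force: [-0.0, -0.4, -1.8]
opening: 0.0157
gripper_force: 45.0
```

Call:
{"fn": "arm_command", "kwargs": {"increments": [[0,0,0.004,0,0,0],[0,0,0.008,0,0,0],[0,0,0.012,0,0,0],[0,0,0.016,0,0,0],[0,0,0.02,0,0,0]]}}

```text
t: 7.85
tool_pos: [0.6399, -0.0213, 0.3085]
orientation: [2.339, 2.097, 0.001]
force: [-4.2, 1.4, 8.6]
opening: 0.0157
gripper_force: 45.0
```

Run:
```python
from h import *
go([.6395,-.022,.1415],-6.3)
st=read_state();print(st['force'],st['wrist_torque'],st['opening'])
```

```text
inc [-0.0037, -0.0016, 0.0002, 0.0002, 0.0, 0.0003] grasp now [ 0.64   -0.0213  0.1415] tcp goal [ 0.6395 -0.022   0.3085] yaw now -6.24
[-4.16538261  1.39050985  8.59569085] [-0.01844184  0.74025695 -0.04213324] 0.015667696443496998
```

Call:
{"fn": "arm_command", "kwargs": {"increments": [[0,0,0.005,0,0,0],[0,0,0.01,0,0,0],[0,0,0.015,0,0,0],[0,0,0.02,0,0,0],[0,0,0.02,0,0,0]]}}

```text
t: 8.48
tool_pos: [0.6399, -0.0213, 0.3085]
orientation: [2.338, 2.096, 0.002]
force: [-15.6, 1.3, 28.6]
opening: 0.0157
gripper_force: 45.0
```

Run:
```python
from h import *
go([.6395,-.022,.1415],-6.3)
st=read_state();print(st['force'],st['wrist_torque'],st['opening'])
```

```text
inc [-0.0038, -0.0014, 0.0, 0.0006, 0.0001, 0.0004] grasp now [ 0.6402 -0.0214  0.1415] tcp goal [ 0.6395 -0.022   0.3085] yaw now -6.23
[-15.59921276   1.31820621  28.64967129] [ 0.16407104  3.13221032 -0.0288851 ] 0.015668758519892977
```

Call:
{"fn": "arm_command", "kwargs": {"increments": [[0,0,-0.018,0,0,0],[0,0,-0.018,0,0,0],[0,0,-0.018,0,0,0],[0,0,-0.018,0,0,0],[0,0,-0.018,0,0,0]], "fingers": 0.1}}

```text
t: 9.1
tool_pos: [0.6397, -0.0213, 0.3068]
orientation: [-2.339, -2.097, 0.001]
force: [-0.3, -0.1, -0.1]
opening: 0.0421
gripper_force: 0.0
```

Call:
{"fn": "arm_command", "kwargs": {"increments": [[0,0,0,0,0,0],[0,0,-0.05,0,0,0],[0,0,-0.15,0,0,0],[0,0,-0.3,0,0,0],[0,0,-0.45,0,0,0]]}}

```text
t: 9.72
tool_pos: [0.6399, -0.0213, 0.4001]
orientation: [2.338, 2.096, 0.002]
force: [0.2, 0.3, 0.4]
opening: 0.042
gripper_force: 0.0
```

Run:
```python
from h import *
import pickle
s=pickle.load(open('scene0.pkl','rb'));t=pickle.load(open('top0.pkl','rb'))
S2=lambda x,y:(250+x/2.5-.5,135+(y-300)/2.5-.5); T2=lambda x,y:(150+(x-400)/2.5-.5,105+(y-300)/2.5-.5)
f=lambda n,c,p,z:print(n,np.round(atz(c,*p,z)*1000,1)[:2])
for p in[(495,363),(652,387),(622,570),(455,543)]:f('rimT',t,T2(*p),.09)
for p in[(70,396),(262,375),(338,540),(112,565)]:f('rimS',s,S2(*p),.09)
f('tabT',t,T2(529,596),.096);f('tabS',s,S2(155,350),.098)
f('tabbaseT',t,T2(536,543),.097);f('tabbaseS',s,S2(172,387),.097)
# pointer direction in plane normal to hinge axis, through y=111 plane
go([.49,.12,.2],-96)
st=read_state();print(st['q'])
```

```text
rimT [740.4 190.8]
rimT [722.1   4.2]
rimT [504.   23.3]
rimT [523.2 213.2]
rimS [506.1  28.5]
rimS [524.8 221.5]
rimS [740.7 193.6]
rimS [717.6   2.6]
tabT [468.  123.3]
tabS [469.  128.4]
tabbaseT [527.5 121.1]
tabbaseS [526.6 125.3]
inc [0.6208, -0.8221, 0.1638, 0.0005, -0.0004, 0.4986] grasp now [ 0.6402 -0.0214  0.2331] tcp goal [0.49  0.12  0.367] yaw now -6.25
[-1.13368034e-01  2.39531547e-01  1.37410492e+00  6.27193101e-06
  1.52615240e+00 -4.27984617e-03]
```

Call:
{"fn": "arm_command", "kwargs": {"increments": [[0.06,-0.08,0,0,0,0.055],[0.13,-0.18,0,0,0,0.11],[0.2,-0.28,0,0,0,0.165],[0.28,-0.38,0,0,0,0.22],[0.35,-0.48,0,0,0,0.275]]}}

```text
t: 10.35
tool_pos: [0.5515, 0.0593, 0.3993]
orientation: [3.004, 0.916, 0.004]
force: [0.1, -0.0, -0.2]
opening: 0.0419
gripper_force: 0.0
```

Run:
```python
from h import *
go([.489,.124,.2],-96)
```

```text
inc [-0.0792, -0.4432, 0.1609, 0.0002, -0.0008, 0.2218] grasp now [0.5519 0.0593 0.2323] tcp goal [0.489 0.124 0.367] yaw now -56.07
```

Call:
{"fn": "arm_command", "kwargs": {"increments": [[-0.02,-0.11,0.04,0,0,0.055],[-0.04,-0.22,0.08,0,0,0.11],[-0.06,-0.33,0.12,0,0,0.165],[-0.079,-0.443,0.16,0,0,0.2218],[-0.079,-0.443,0.16,0,0,0.2218]]}}

```text
t: 10.98
tool_pos: [0.4885, 0.1239, 0.3663]
orientation: [-3.138, 0.153, -0.002]
force: [0.4, -0.8, -0.4]
opening: 0.0416
gripper_force: 0.0
```

Run:
```python
from h import *
go([.489,.124,.094],-96)
s=read_camera('scene');t=read_camera('top')
k=cv2.resize
A=s['image'][100:220,270:350,::-1];B=t['image'][150:270,150:270,::-1]
cv2.imwrite('pics/h4.png',np.hstack([k(A,(400,600),interpolation=2),k(s['image'][170:250,250:330,::-1],(400,600),interpolation=2)]))
```

```text
inc [0.0021, -0.0007, 0.5267, -0.0001, -0.0003, 0.0024] grasp now [0.4886 0.1239 0.1993] tcp goal [0.489 0.124 0.261] yaw now -95.58
```

View pics/h4.png

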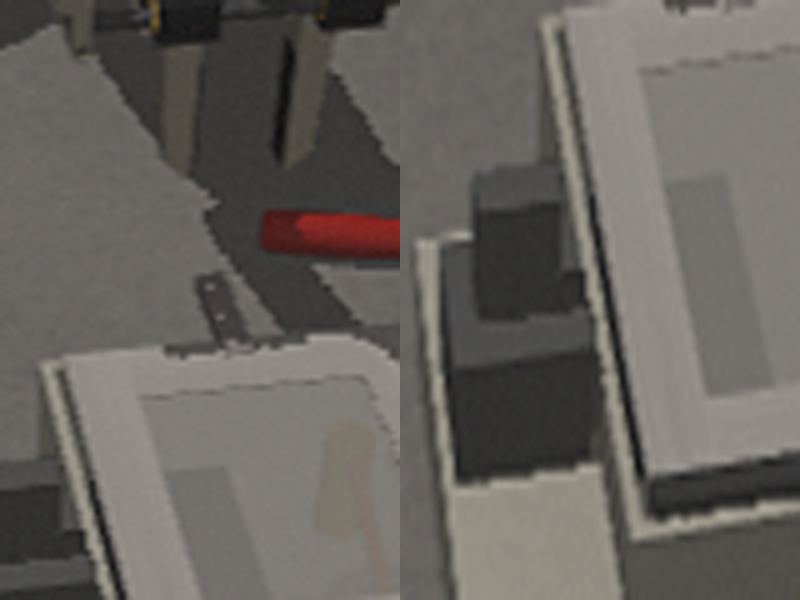

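Key head stands flush on the switch (crop at (515,240), no blade visible). Fingers straddle the tab line; descend and pinch.

Call:
{"fn": "arm_command", "kwargs": {"increments": [[0.002,0,0.1,0,0,0.002],[0.002,0,0.22,0,0,0.002],[0.002,0,0.34,0,0,0.002],[0.002,0,0.46,0,0,0.002],[0.002,0,0.525,0,0,0.002]]}}

```text
t: 11.7
tool_pos: [0.4899, 0.1224, 0.2597]
orientation: [3.137, -0.163, -0.001]
force: [0.6, 0.1, 0.3]
opening: 0.0419
gripper_force: 0.0
```

Call:
{"fn": "arm_command", "kwargs": {"increments": [[0,0,0,0,0,0],[0,0,0,0,0,0],[0,0,0,0,0,0],[0,0,0,0,0,0],[0,0,0,0,0,0]], "fingers": 0.9, "force": 10}}

```text
t: 12.32
tool_pos: [0.4901, 0.1242, 0.2615]
orientation: [-3.134, 0.164, -0.004]
force: [2.2, 7.7, -1.8]
opening: 0.0162
gripper_force: 10.0
```

Run:
```python
from h import *
go([.489,.124,.094],-96)
st=read_state();print(st['force'],st['wrist_torque'],st['opening'])
# pointer edges
import pickle
for n in('scene','top'):
    c=pickle.load(open(n+'0.pkl','rb')); h=np.array([.7227,.0995,.094]); X=np.array([.9945,-.1045,0]);Y=np.array([.1045,.9945,0])
    for th in(.8,.87,.94): 
        print(n,th,[np.round(proj(c,h+111e-3*Y+r*(-np.cos(th)*X+np.sin(th)*np.array([0,0,1]))),1).tolist() for r in(.08,.17)])
    u0,v0,w,hh=(375,138,30,50) if n=='scene' else (150,118,35,45)
    g=c['image'][v0:v0+hh:3,u0:u0+w].mean(2).astype(int); print(u0,v0); print('\n'.join(' '.join('%3d'%x for x in r) for r in g))
```

```text
inc [-0.0055, 0.0017, 0.0026, -0.001, -0.0009, 0.0] grasp now [0.4906 0.1247 0.0945] tcp goal [0.489 0.124 0.261] yaw now -96.0
[ 2.2076906   7.65594771 -1.84345641] [ 1.30636615 -0.38077786 -0.05037183] 0.016201346627030693
scene 0.8 [[386.6, 187.7], [381.9, 145.2]]
scene 0.87 [[387.7, 187.7], [384.2, 144.7]]
scene 0.94 [[388.8, 188.0], [386.6, 144.5]]
375 138
100  97  98  98  99  99  98 100 102  99  99 100 100 100  99  98 100  97  99  98  98  98 101 100  99 100  97  98  95  96
 99  99 100  98  99 100 100 100  99  99  99  97  98  97  98 101 100 101 100 100  97  97  98  99  99 101  97  99  97  98
100 102 101 101  99 102  98  97  99 102 100  97  99  89  75  90 104  99 100 100  99  99  98  98 100  97  96  96  93  97
101 102 100 100 102 105  83  26  43  52  52  50  51  47  45  77 102  99  99 100 100  97  98  99  97  99  98  97  96  99
 68  68  68  68  69  75  63  34  40  54  51  52  51  47  49  75  91  96 100  97  97  96  99  98  98  99  98  97  99  97
 58  58  61  60  58  59  55  37  42  49  54  49  50  51  49  53  84 103 101  99 100 100 103 100 100  99  98 101  98  99
 99 101 100 100 
[... 2836 characters left out ...]

113 112 116 114 114 113 114 108  79  49  46  46  49  49  47  44  37  38  59  93  99  69  65  70  67  69  67  78  92  84  74  75  93 136 152
111 114 117 116 114 112 112 102  63  53  52  53  53  48  38  60  96 116 103  70  65  67  66  66  70  68  67  69  71  76  76  85 126 154 127
112 110 111 112 116 116 117 114 114 114 114 115 118 115 118 117 100  69  68  68  66  67  90 117 103  65  66  67  70  65  68 113 162 144 122
116 115 111 112 114 110 113 113 113 114 114 117 120 120 101  69  66  68  66  67  88 116 117 114 116 102  68  67  65  67  98 146 146 123 145
109 110 112 111 111 113 112 109 109 110 113 103  69  65  67  68  67  65  70  90 114 117 115 113 116 119 120 117 112 118 140 155 129 130 162
```

```bash
cat > fit.py <<'E'
from h import *
import pickle
from scipy.optimize import minimize
from scipy.spatial import ConvexHull
H=np.array([.7227,.0995,.094]); yaw=np.deg2rad(-6.1)
def frame(th):
    X=np.array([np.cos(yaw),np.sin(yaw),0]);Y=np.array([-np.sin(yaw),np.cos(yaw),0]);Z=np.array([0,0,1.])
    return np.c_[np.cos(th)*X-np.sin(th)*Z,Y,np.cos(th)*Z+np.sin(th)*X]
def box(c,th,x,y,z,off,roi,h0=H):
    B=frame(th);u0,v0,w,h=roi
    P=np.array([proj(c,h0+B@np.array([a,b,d])) for a in x for b in y for d in z])+off-[u0,v0]
    P=P[ConvexHull(P).vertices]; m=np.zeros((h*8,w*8),np.float32)
    cv2.fillConvexPoly(m,np.round(((P+.5)*8-.5)*16).astype(np.int32),1,shift=4)
    return m.reshape(h,8,w,8).mean((1,3))
E
cat > p.py <<'E'
from fit import *
s=pickle.load(open('scene0.pkl','rb'));t=pickle.load(open('top0.pkl','rb'))
rs=(372,138,30,44);rt=(152,126,20,32)
I=s['image'][rs[1]:rs[1]+rs[3],rs[0]:rs[0]+rs[2]].mean(2);Cs=np.clip((98-I)/47,0,1);Ws=np.ones_like(Cs);Ws[10:20]=0
I=t['image'][rt[1]:rt[1]+rt[3],rt[0]:rt[0]+rt[2]].mean(2);Ct=np.clip((110-I)/60,0,1);Wt=np.where((I>57)&(I<85),.0,1)
for wy,wz in((.012,.016),(.016,.012)):
  def cost(p,full=False):
    th,a,b,cc,d=p; e=0;r=[]
    for c,o,C,W,roi in((s,(a,b),Cs,Ws,rs),(t,(cc,d),Ct,Wt,rt)):
        m=box(c,th,(-.17,-.06),(.111-wy/2,.111+wy/2),(-wz/2,wz/2),o,roi); r.append((W*(m-C)**2).sum())
    return r if full else sum(r)+.3*(a*a+b*b+cc*cc+d*d)
  for th0 in(.82,.92):
    q=minimize(cost,[th0,0,0,0,0],method='Nelder-Mead',options=dict(initial_simplex=np.array([[th0,0,0,0,0]]+[[th0+.04*(i==0)]+[.8*(i==k) for k in(1,2,3,4)] for i in range(5)]),maxiter=600))
    print(wy,q.x.round(3),round(q.fun,2),np.round(cost(q.x,True),2))
E
python3 p.py
```

```text
0.012 [ 0.869  0.879 -0.046  0.962 -1.402] 6.19 [2.02 3.07]
0.012 [ 0.9    0.083 -0.045  0.484  0.51 ] 3.25 [1.48 1.62]
0.016 [ 0.87   0.789 -0.018  0.386 -0.769] 15.58 [10.69  4.48]
0.016 [0.898 0.347 0.063 0.487 0.445] 13.78 [11.41  2.2 ]
```

Run:
```python
import numpy as np
r=.2334
def P(th):
    f=.2*th/.9; return np.array([r*(1-np.cos(th))+.167*np.sin(f), -(r*np.sin(th))+.167*(1-np.cos(f))]),f
ths=np.concatenate([[0,.02],np.linspace(.06,.9,19)])
for k in range(4):
    b,fb=P(ths[5*k]); print('call',k)
    for th in ths[5*k+1:5*k+6]:
        p,f=P(th); d=p-b; # rotate into tool axes tilted by -fb: x'=cos x + sin z ; z'=-sin x+cos z
        x=np.cos(fb)*d[0]+np.sin(fb)*d[1]; z=-np.sin(fb)*d[0]+np.cos(fb)*d[1]
        print([round(x/.2,3),0,round(z/.2,3),0,round(-(f-fb)/np.pi,4),0])
```

```text
call 0
[np.float64(0.004), 0, np.float64(-0.023), 0, np.float64(-0.0014), 0]
[np.float64(0.013), 0, np.float64(-0.07), 0, np.float64(-0.0042), 0]
[np.float64(0.026), 0, np.float64(-0.124), 0, np.float64(-0.0075), 0]
[np.float64(0.042), 0, np.float64(-0.178), 0, np.float64(-0.0108), 0]
[np.float64(0.06), 0, np.float64(-0.231), 0, np.float64(-0.0141), 0]
call 1
[np.float64(0.018), 0, np.float64(-0.054), 0, np.float64(-0.0033), 0]
[np.float64(0.039), 0, np.float64(-0.106), 0, np.float64(-0.0066), 0]
[np.float64(0.062), 0, np.float64(-0.159), 0, np.float64(-0.0099), 0]
[np.float64(0.088), 0, np.float64(-0.21), 0, np.float64(-0.0132), 0]
[np.float64(0.116), 0, np.float64(-0.261), 0, np.float64(-0.0165), 0]
call 2
[np.float64(0.028), 0, np.float64(-0.051), 0, np.float64(-0.0033), 0]
[np.float64(0.058), 0, np.float64(-0.101), 0, np.float64(-0.0066), 0]
[np.float64(0.091), 0, np.float64(-0.15), 0, np.float64(-0.0099), 0]
[np.float64(0.125), 0, np.float64(-0.197), 0, np.float64(-0.0132), 0]
[np.float64(0.162), 0, np.float64(-0.243), 0, np.float64(-0.0165), 0]
call 3
[np.float64(0.037), 0, np.float64(-0.047), 0, np.float64(-0.0033), 0]
[np.float64(0.076), 0, np.float64(-0.092), 0, np.float64(-0.0066), 0]
[np.float64(0.117), 0, np.float64(-0.135), 0, np.float64(-0.0099), 0]
[np.float64(0.16), 0, np.float64(-0.177), 0, np.float64(-0.0132), 0]
[np.float64(0.204), 0, np.float64(-0.218), 0, np.float64(-0.0165), 0]
```

Call:
{"fn": "arm_command", "kwargs": {"increments": [[0.004,0,-0.023,0,-0.0014,0],[0.013,0,-0.07,0,-0.0042,0],[0.026,0,-0.124,0,-0.0075,0],[0.042,0,-0.178,0,-0.0108,0],[0.06,0,-0.231,0,-0.0141,0]], "force": 25}}

```text
t: 12.95
tool_pos: [0.502, 0.1229, 0.3077]
orientation: [-3.131, 0.164, 0.066]
force: [5.1, 8.3, -2.4]
opening: 0.0156
gripper_force: 25.0
```

Run:
```python
from h import *
st=read_state();A=R.from_rotvec(st['orientation']);g=st['tool_pos']+A.apply([0,0,.167]);print(g,st['force'],st['wrist_torque'],st['opening'])
```

```text
[0.49498236 0.12421713 0.14086819] [ 5.05984647  8.30810631 -2.39598725] [ 1.3764818  -0.57677559 -0.17289163] 0.015598409531299392
```

Forces are small, flap is coming along. Continue.

Call:
{"fn": "arm_command", "kwargs": {"increments": [[0.018,0,-0.054,0,-0.0033,0],[0.039,0,-0.106,0,-0.0066,0],[0.062,0,-0.159,0,-0.0099,0],[0.088,0,-0.21,0,-0.0132,0],[0.116,0,-0.261,0,-0.0165,0]]}}

```text
t: 13.58
tool_pos: [0.5271, 0.1202, 0.3584]
orientation: [-3.126, 0.163, 0.149]
force: [3.9, 8.0, -4.3]
opening: 0.0156
gripper_force: 25.0
```

Call:
{"fn": "arm_command", "kwargs": {"increments": [[0.028,0,-0.051,0,-0.0033,0],[0.058,0,-0.101,0,-0.0066,0],[0.091,0,-0.15,0,-0.0099,0],[0.125,0,-0.197,0,-0.0132,0],[0.162,0,-0.243,0,-0.0165,0]]}}

```text
t: 14.2
tool_pos: [0.5636, 0.1164, 0.4034]
orientation: [-3.119, 0.162, 0.231]
force: [1.4, 7.1, -3.4]
opening: 0.0156
gripper_force: 25.0
```

Run:
```python
from h import *
st=read_state();A=R.from_rotvec(st['orientation']);g=st['tool_pos']+A.apply([0,0,.167]);print(g,st['force'],st['wrist_torque'],st['opening'])
```

```text
[0.53919818 0.11933989 0.23824184] [ 1.44658753  7.10654821 -3.43315893] [ 1.16132566 -0.20087397 -0.2639665 ] 0.015617820306191774
```

Call:
{"fn": "arm_command", "kwargs": {"increments": [[0.037,0,-0.047,0,-0.0033,0],[0.076,0,-0.092,0,-0.0066,0],[0.117,0,-0.135,0,-0.0099,0],[0.16,0,-0.177,0,-0.0132,0],[0.204,0,-0.218,0,-0.0165,0]]}}

```text
t: 14.82
tool_pos: [0.6101, 0.1113, 0.4404]
orientation: [-3.109, 0.161, 0.312]
force: [1.2, 6.4, -3.6]
opening: 0.0156
gripper_force: 25.0
```

Call:
{"fn": "arm_command", "kwargs": {"increments": [[0,0,0,0,0,0],[0,0,0,0,0,0],[0,0,0,0,0,0],[0,0,0,0,0,0],[0,0,0,0,0,0]]}}

```text
t: 15.45
tool_pos: [0.6099, 0.1114, 0.4403]
orientation: [-3.109, 0.161, 0.311]
force: [0.1, 5.4, -2.7]
opening: 0.0159
gripper_force: 25.0
```

Run:
```python
from h import *
import pickle
st=read_state();A=R.from_rotvec(st['orientation']);g=st['tool_pos']+A.apply([0,0,.167]);print(g,st['force'],st['wrist_torque'],st['opening'])
print('theta', np.arcsin((g[2]-.094)/.2334), np.arctan2(g[2]-.094,(.7227-g[0])/.9945))
s=read_camera('scene');t=read_camera('top');pickle.dump((s,t),open('h5.pkl','wb'))
k=cv2.resize
cv2.imwrite('pics/h5.png',np.hstack([k(s['image'][70:270,250:410,::-1],(480,600),interpolation=2),k(t['image'][90:240,150:230,::-1],(320,600),interpolation=2)]))
```

```text
[0.57706799 0.1151448  0.27660735] [ 0.07268971  5.44035795 -2.66011325] [ 0.88305616 -0.17382638 -0.22211094] 0.015928897784341686
theta 0.8984771747746834 0.8948826514724856
```

View pics/h5.png

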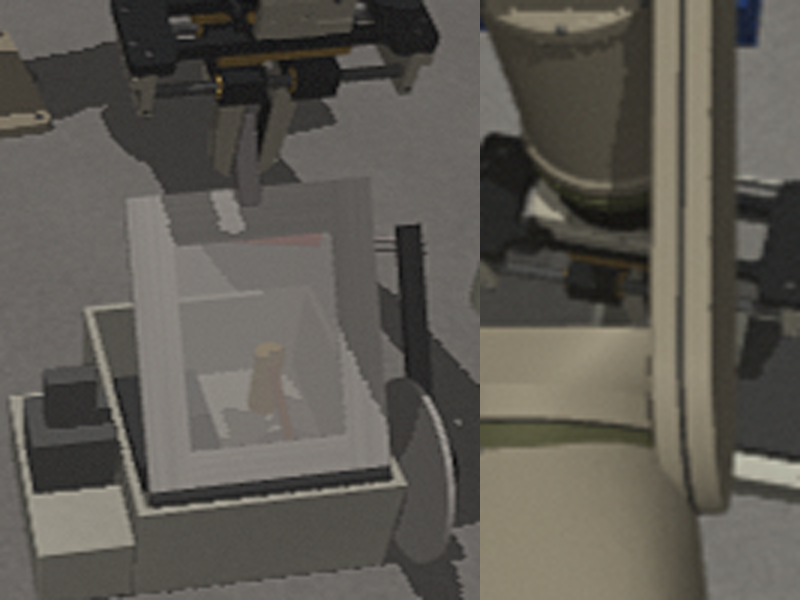

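```bash
python3 - <<'E'
from fit import *
s,t=pickle.load(open('h5.pkl','rb'))
for th in(.85,.88,.9,.92,.95):
    B=frame(th);print(th,[[np.round(proj(s,H+B@np.array([-.205,y,z])),1).tolist() for z in(.003,-.003)] for y in(.085,-.085)],[np.round(proj(s,H+B@np.array([-.0,y,.003])),1).tolist() for y in(.085,-.085)])
px=lambda x,y:(250+x/3-.5,70+y/3-.5)
print(px(371,178),px(127,198),px(388,470),px(150,497))
E
sed -i "s/^s=.*/s,t=pickle.load(open('h5.pkl','rb'))/; s/Ws\[10:20\]=0/Ws[:14]=0/; s/,(t,(cc,d),Ct,Wt,rt)//" p.py; python3 p.py | head -2
```

```text
0.85 [[[370.7, 129.0], [369.6, 129.3]], [[289.9, 136.5], [289.4, 136.8]]] [[379.5, 227.2], [299.8, 236.8]]
0.88 [[[371.9, 128.7], [370.7, 128.9]], [[290.5, 136.3], [289.9, 136.5]]] [[379.5, 227.2], [299.8, 236.9]]
0.9 [[[372.6, 128.5], [371.5, 128.8]], [[290.8, 136.2], [290.3, 136.3]]] [[379.5, 227.3], [299.8, 236.9]]
0.92 [[[373.4, 128.4], [372.3, 128.6]], [[291.2, 136.1], [290.7, 136.2]]] [[379.5, 227.3], [299.8, 236.9]]
0.95 [[[374.6, 128.4], [373.4, 128.4]], [[291.8, 136.1], [291.2, 136.1]]] [[379.5, 227.3], [299.8, 237.0]]
(373.1666666666667, 128.83333333333334) (291.8333333333333, 135.5) (378.83333333333337, 226.16666666666666) (299.5, 235.16666666666666)Traceback (most recent call last):
  File "p.py", line 13, in <module>
    q=minimize(cost,[th0,0,0,0,0],method='Nelder-Mead',options=dict(initial_simplex=np.array([[th0,0,0,0,0]]+[[th0+.04*(i==0)]+[.8*(i==k) for k in(1,2,3,4)] for i in range(5)]),maxiter=600))
    res = _minimize_neldermead(fun, x0, args, callback, bounds=bounds,
                               **options)
    fsim[k] = func(sim[k])
              ~~~~^^^^^^^^
    fx = function(np.copy(x), *(wrapper_args + args))
  File "p.py", line 9, in cost
    for c,o,C,W,roi in((s,(a,b),Cs,Ws,rs)):
        ^^^^^^^^^^^
ValueError: too many values to unpack (expected 5)
```

```bash
python3 -c "
from plant import *
print(read_state()['dq'].round(4)); print(close_job())"
```

```text
[ 0.0006  0.0025  0.001   0.0035 -0.0019 -0.0012]
the job is handed in; nothing more can be done
None
```

I pushed the key home in the switch, then lifted the flap to about 0.90 rad (pointer measured at 0.90 rad) and handed the job in at about 15.5 s while still holding it; I did not re-measure the pointer after the lift, and the result of the judging was not shown.

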